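# Latch the split mould shut

## Robot

A 6-joint arm with a two-finger parallel gripper is mounted at the origin on a cart in front of the work surface, level with it; the furniture and walls round the work are solid. World frame = base frame: x ahead of the robot, y to its left, z up, the work surface at z = 0. Lengths are in m, angles in rad, forces in N, time in s.
With the tool pointing down it reaches from about 0.35 to 0.95 m from the base axis. Payload 17.4 kg.
Tool frame: the origin (TCP) lies between the finger pads; the fingertips stand 22 mm ahead of it and the grasp point (between the pads) lies 3 mm ahead of it; z points along the fingers, x is the direction in which the jaws open and shut, and the axes are right-handed (so a half turn about z gives the same grasp; the last joint's range is limited). The gripper opens to 93 mm and grips with 3 to 60 N. Pads are 15 mm wide; open, the fingers measure 128 mm over their backs; the gripper's body (75 mm by 188 mm) begins 65 mm behind the grasp point.
Start: joints at [-1.168, 0.116, 1.442, -0, 1.584, -0.038], TCP at [0.288, -0.61, 0.241] pointing down, gripper open.
Joint ranges: [-2.83, 2.83], [-0.83, 2.19], [0.07, 2.5], [-1.14, 4.28], [0.01, 3], [-2.97, 2.97]. Speed limits (rad/s): [1.89, 1.89, 2.22, 3.14, 3.14, 3.14].

## Interface

Orientations are given as a unit quaternion [x, y, z, w].
In Python, from rig import bot gives the robot as it stands. The module is installed in compiled form; this text tells all that it offers.
- The arm moves only by the tool play_rows, never from a script. Its argument "steps" is a list that holds one entry, the list of rows, each a list of 7 numbers: the shift along the tool's x, y, z in cm, then the turn, a rotation vector about the tool's x, y, z in degrees, then the opening, from 0 (shut) to 1 (fully open). A call has 1 to 10 rows; each row shifts and turns the commanded pose from where the row before left it, along the tool's axes as they then stand; what a row does not reach is not made up. A row lasts 1/12 s, in which the tool goes at most 41.7 mm and 7.16 degrees, less where a joint would pass 70% of its speed; a pose out of reach is approached as far as the arm can. A call with a gripper value outside its range is refused whole. The fingers move at their own pace and stop on an object; the grip force is fixed at half the most. Time passes only in rows, so rows that do not move let the fingers close. It gives the time, the measured TCP pose, the force and the opening at its end, in the units of the state.
- bot.state(): the state, without advancing time (a new reading comes with each control period).
- bot.snapshot(name): name is "side" or "top" or "wrist"; returns the picture (384x512x3 uint8, red, green, blue); there is no depth.
- bot.camera_info(name): a dict with "camera_matrix" (3x3 intrinsics, pixels), "pose" (4x4, takes a point from camera to world coordinates). Camera axes: x right, y up, looking along -z (the intrinsics and any distortion apply to the point x, -y, -z); pixel columns grow to the right and rows downward; lengths in m; the calibration is good to about 2 mm. A picture is of the moment at which its call begins: read the wrist's pose just before it. camera_info takes no time and is no camera call; for the wrist camera it gives the pose at the moment of the call.
- bot.close_job(): hands the job in, once; it reports no verdict.
The state is a dict: "clock": time; "joints": joint angles; "joint_vel": joint speeds; "effort": joint torques, N m; "ee_pos": TCP position; "eef_rot": TCP orientation; "contact_force": force on the tool from outside, world axes, zero at the start; "wrist_torque": the same for the moment, N m; "width": finger opening in m.
Only numpy, scipy, OpenCV 4.12 (cv2) and the standard library are available. Lean on these libraries where they do the work, as an engineer would, in place of code of your own. Each camera call takes 0.05 s, during which the arm holds its last target.

## Task

Two metal split moulds stand on the worktop; one is already fastened, the other stands slightly open with its draw latch undone. On the open one, lay the latch's claw over so that it hooks behind the keeper bar, then swing the lever handle over and right down flat, so that the latch snaps over centre and holds the two halves together, and let go.

Things in the scene. Friction and masses are not known exactly. Their poses are not given: they have to be found in the camera images.
- mould: Open split mould, fixed: two aluminium blocks 80 mm wide, tops at 53 mm, on a steel base plate (x -80 to 120 mm), draw latch on top in the middle; an identical mould nearby is already latched. Origin: on the worktop below the lever's pivot, which is 71 mm up. x: from lever to keeper, y: across, parallel to the pivots, z up. Fixed block x -75 to 30 mm, then the sliding block.
- latch_lever (a joint): Lever swing, rad: 0 = handle up, 1.57 = flat, pointing to the mould's -x (stop). Bar 14 x 6 mm; grip 20 wide, 8 thick, 46 to 86 mm from the pivot. Stays where left; up to 5 N at the grip swings it. The claw's pivot is on the lever 20 mm from its pivot, at 97 degrees + swing from the mould's x towards up; so the handle going down pulls the claw to -x, past centre.
- claw_tip (a point): Middle of the hinged claw's end, at its tooth's root, 80 mm from its pivot. Plate 34 mm wide, 3 thick, 44 to 84 mm from the pivot; tooth 8.5 mm deep. Starts standing just before the handle, leaning to the keeper; pinch it across its width (mould's y) from above. Falls by itself below 55 degrees. Hooked, it rests on the keeper, this point beyond it, 65 to 69 mm up.
- keeper (a point): Middle of the top edge, on the side away from the lever, of the keeper: an upright steel bar 6 mm thick (x), 28 wide, 14 high on the sliding block, top 67 mm above the worktop. At the start it is at x = 65 mm of the mould (halves 6 mm open, held by a spring of 2 N/mm); latched, at about 60; halves touching, 59. With the lever near upright the tooth lands 3 to 8 mm beyond it.

How it is judged:
By the outcome, as a careful person would: the job done as asked, in the order asked, and still so for the second after the job is handed in, with the robot touching nothing.
It also fails if it takes over 51 s, if anything falls off the work surface, if the arm or the gripper's body presses on something with over 40 N, if the wrist force passes 120 N, or if a joint passes its speed limit or range.

## Working session

There is one attempt and no reset: what is moved stays moved. The work goes in short steps, Python scripts to look and compute and a tool call to move; the robot and the scene stay as the last step left them, time stands still between calls to the robot, and variables do not carry over. Pictures are saved under pics/ and viewed, and the job is handed in when it is done.

Besides the shell and the picture viewer there is one more tool, called after "Request:" in YAML: its name, and indented under it one key for each argument. play_rows: Moves the arm, as the interface text tells. Its arguments: {"type":"object","properties":{"steps":{"type":"array","items":{"type":"array","items":{"type":"array","items":{"type":"number"}}}}},"required":["steps"]}

```bash
mkdir -p pics
cat > h.py <<'E'
import numpy as np, cv2
from rig import bot
from scipy.spatial.transform import Rotation as R
def snap(name,out):
    im=bot.snapshot(name); cv2.imwrite('pics/'+out,cv2.cvtColor(im,cv2.COLOR_RGB2BGR)); return im
def ray(name,uv,info=None):
    i=info or bot.camera_info(name); K=np.array(i['camera_matrix']);P=np.array(i['pose'])
    d=np.linalg.inv(K)@np.array([uv[0],uv[1],1.]); d=P[:3,:3]@np.array([d[0],-d[1],-d[2]])
    return P[:3,3],d/np.linalg.norm(d)
def onz(name,uv,z,info=None):
    o,d=ray(name,uv,info); return o+d*(z-o[2])/d[2]
def tri(a,uva,b,uvb):
    o1,d1=ray(a,uva);o2,d2=ray(b,uvb)
    t=np.linalg.lstsq(np.c_[d1,-d2],o2-o1,rcond=None)[0]
    p,q=o1+t[0]*d1,o2+t[1]*d2
    return (p+q)/2,np.linalg.norm(p-q)
def proj(name,p,info=None):
    i=info or bot.camera_info(name); K=np.array(i['camera_matrix']);P=np.array(i['pose'])
    c=P[:3,:3].T@(np.array(p)-P[:3,3]); c=np.array([c[0],-c[1],-c[2]]); u=K@c; return u[:2]/u[2]
E
python3 - <<'E'
from h import *
np.set_printoptions(precision=4,suppress=True)
print(bot.state())
for n in ['side','top','wrist']:
    snap(n,n+'0.png'); print(n,bot.camera_info(n))
E
```

```text
{'clock': 0.0, 'joints': array([-1.1678,  0.1165,  1.4422, -0.    ,  1.584 , -0.0378]), 'joint_vel': array([-0.0005, -0.0001, -0.0014, -0.001 , -0.0003,  0.0014]), 'effort': array([ -0.004 , -72.1257, -62.2623,   0.0778,   0.0238,  -0.0001]), 'ee_pos': array([ 0.2879, -0.6103,  0.2399]), 'eef_rot': array([ 0.8446, -0.5354, -0.0004, -0.0003]), 'contact_force': array([ 0.1766, -0.809 ,  0.4131]), 'wrist_torque': array([ 0.0056, -0.0387,  0.0051]), 'width': 0.09286808426665147}
side {'camera_matrix': array([[430.0739,   0.    , 265.6272],
       [  0.    , 430.0739, 191.1903],
       [  0.    ,   0.    ,   1.    ]]), 'pose': array([[-0.9612,  0.0989, -0.2576,  0.3415],
       [-0.2759, -0.3638,  0.8897,  0.9639],
       [-0.0057,  0.9262,  0.377 ,  0.4679],
       [ 0.    ,  0.    ,  0.    ,  1.    ]])}
top {'camera_matrix': array([[373.5891,   0.    , 251.9234],
       [  0.    , 373.5891, 185.3171],
       [  0.    ,   0.    ,   1.    ]]), 'pose': array([[-0.0181,  0.9859, -0.1666,  0.4277],
       [-0.9998, -0.0179,  0.0028,  0.2142],
       [-0.0002,  0.1667,  0.986 ,  0.9458],
       [ 0.    ,  0.    ,  0.    ,  1.    ]])}
wrist {'camera_matrix': array([[307.8099,   0.    , 258.8882],
       [  0.    , 307.8099, 192.2084],
       [  0.    ,   0.    ,   1.    ]]), 'pose': array([[ 0.4262,  0.8622,  0.2739,  0.3653],
       [-0.9046,  0.4065,  0.1282, -0.5749],
       [-0.0008, -0.3024,  0.9532,  0.3847],
       [ 0.    ,  0.    ,  0.    ,  1.    ]])}
```

View pics/side0.png

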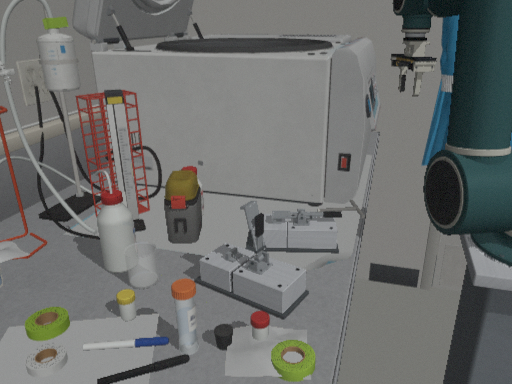

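View pics/top0.png

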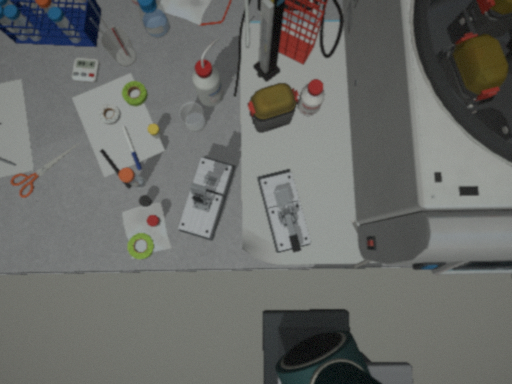

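The side view shows the open mould at about (255,270), with its lever and claw standing near (255,225). In the top view it is at about (207,197). The latched one is at (285,210) in the top view. I'll zoom in.

Run:
```python
import cv2
a=cv2.imread('pics/top0.png')[145:250,165:255]; cv2.imwrite('pics/topc.png',cv2.resize(a,None,fx=5.5,fy=5.5,interpolation=cv2.INTER_CUBIC))
a=cv2.imread('pics/side0.png')[190:315,190:350]; cv2.imwrite('pics/sidec.png',cv2.resize(a,None,fx=4.6,fy=4.6,interpolation=cv2.INTER_CUBIC))
```

```text
(no output)
```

View pics/topc.png

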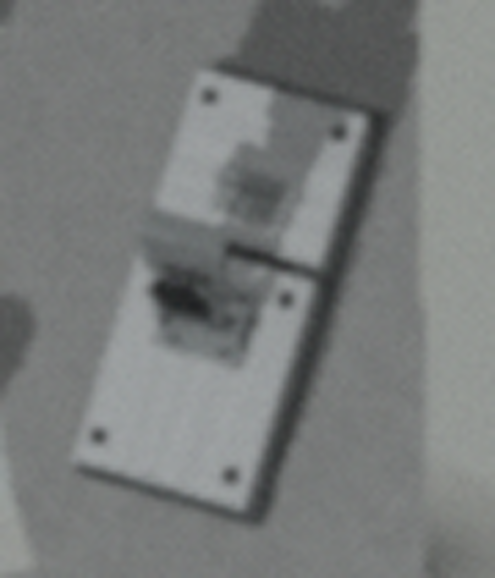

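View pics/sidec.png

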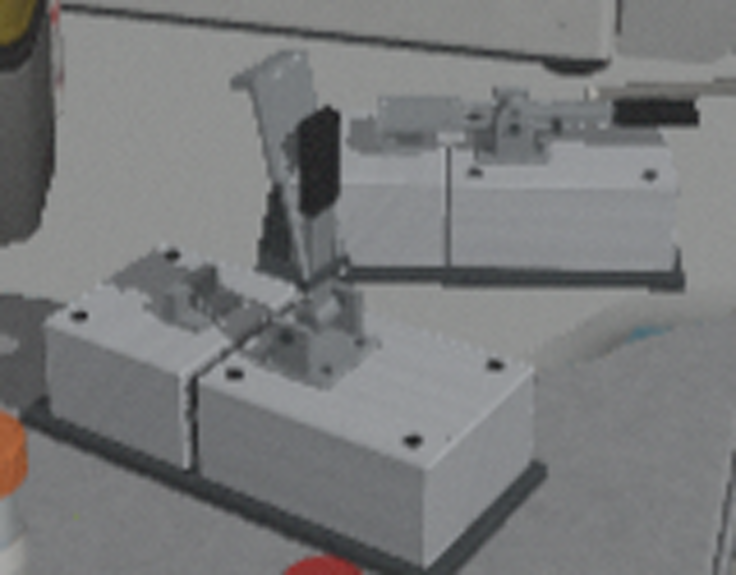

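View pics/wrist0.png

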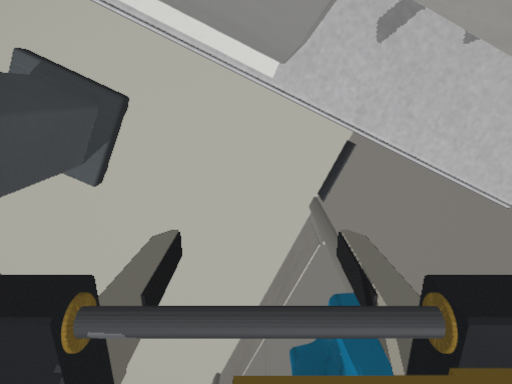

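Run:
```python
from h import *
np.set_printoptions(precision=4,suppress=True)
T=lambda u,v:((u+.5)/5.5-.5+165,(v+.5)/5.5-.5+145)
S=lambda u,v:((u+.5)/4.6-.5+190,(v+.5)/4.6-.5+190)
tp={'nL':T(77,462),'nR':T(250,512),'fL':T(200,70),'fR':T(380,114),'gR':T(322,275)}
sp={'nL':S(425,468),'nR':S(535,370),'gL':S(197,378),'fL':S(45,325)}
for k,v in tp.items(): print('top',k,onz('top',v,.053))
for k,v in sp.items(): print('side',k,onz('side',v,.053))
# screws
print('top scr',[onz('top',T(*q),.053)[:2] for q in [(98,436),(231,475),(287,300),(209,96),(338,132)]])
print('side scr',[onz('side',S(*q),.053)[:2] for q in [(413,440),(496,365),(235,374),(79,316),(172,255)]])
# grip black in side crop: quad; top
print('grip top/bottom tri', )
```

```text
top nL [0.4774 0.3878 0.053 ]
top nR [0.4547 0.3131 0.053 ]
top fL [0.6505 0.3355 0.053 ]
top fR [0.629  0.2554 0.053 ]
top gR [0.5571 0.2815 0.053 ]
side nL [0.48   0.3933 0.053 ]
side nR [0.4548 0.3205 0.053 ]
side gL [0.5777 0.3604 0.053 ]
side fL [0.6496 0.3404 0.053 ]
top scr [array([0.4885, 0.3789]), array([0.4706, 0.3213]), array([0.5464, 0.2969]), array([0.6386, 0.3314]), array([0.6212, 0.2741])]
side scr [array([0.4883, 0.3778]), array([0.4699, 0.321 ]), array([0.5647, 0.3539]), array([0.6392, 0.3304]), array([0.6208, 0.2736])]
grip top/bottom tri
```

The screws agree between the two views to about 1 mm. Next I'll fix the mould frame, check it against the grip and keeper, and find the table and centrifuge limits.

```bash
cat >> h.py <<'E'
YAW=np.radians(-17.55); O=np.array([.5388,.3308,0])
MR=R.from_euler('z',YAW).as_matrix()
def m2w(p): return O+MR@(np.array(p,float))
def w2m(p): return MR.T@(np.array(p)-O)
E
python3 - <<'E'
from h import *
np.set_printoptions(precision=4,suppress=True)
T=lambda p:(np.array(proj('top',p))+.5-[165,145])*5.5-.5
S=lambda p:(np.array(proj('side',p))+.5-[190,190])*4.6-.5
ti=cv2.imread('pics/topc.png');si=cv2.imread('pics/sidec.png')
pts={'grip46':(0,0,.117),'grip86':(0,0,.157),'keep':(.065,0,.067),'pivot':(0,0,.071),'scr':(-.0625,.03,.053)}
for a in (60,70,80,90): 
    c=np.radians(a); pts['c%d'%a]=(-.0024+.08*np.cos(c),0,.0909+.08*np.sin(c))
for k,p in pts.items():
    for f,im in((T,ti),(S,si)):
        q=f(m2w(p)).round().astype(int); cv2.circle(im,tuple(map(int,q)),3,(0,0,255),-1); cv2.putText(im,k,(int(q[0])+4,int(q[1])),0,.4,(0,160,0),1)
cv2.imwrite('pics/t1.png',ti);cv2.imwrite('pics/s1.png',si)
print('table edge',onz('top',(200,272),0),onz('top',(345,262),0),'cent',onz('top',(345,235),0),onz('top',(360,250),0),onz('side',(316,200),0.0),onz('side',(355,190),.0))
E
```

```text
table edge [0.3727 0.3437 0.    ] [ 0.3904 -0.0159  0.    ] cent [ 0.4568 -0.0199  0.    ] [ 0.419  -0.0551  0.    ] [ 0.5102 -0.115   0.    ] [ 0.4139 -0.217   0.    ]
```

View pics/t1.png

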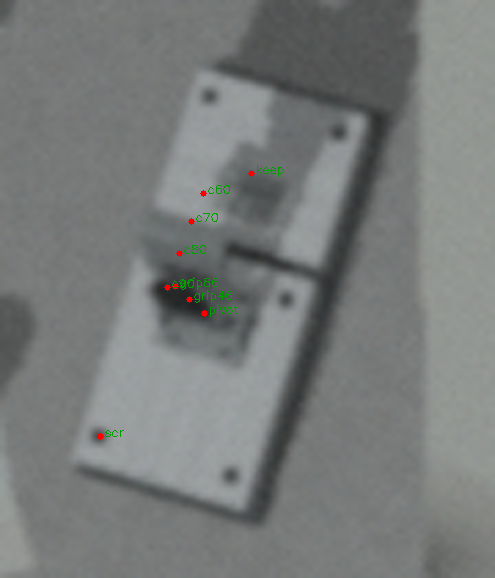

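View pics/s1.png

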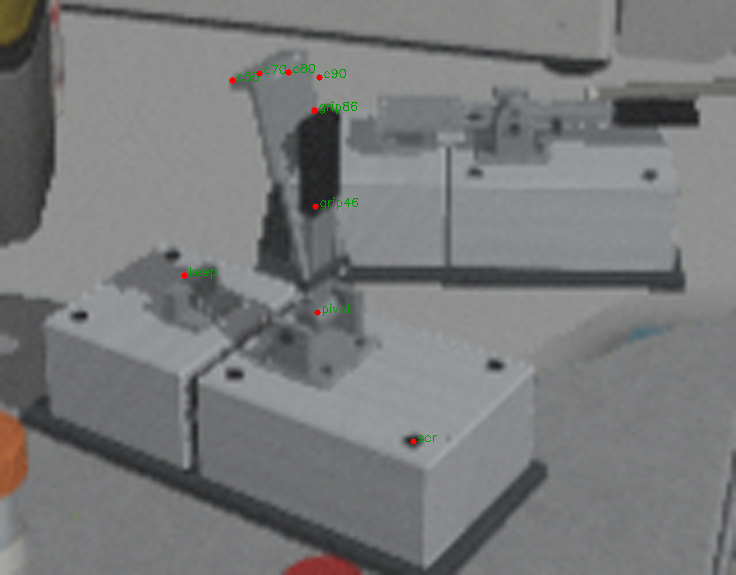

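Run:
```python
from h import *
np.set_printoptions(precision=3,suppress=True)
for z in (0,.1,.2,.25,.3,.35,.4): print(z,proj('side',(.41,-.217,z)),proj('side',(.41,-.1,z)),proj('top',(.41,-.217,z)),proj('top',(.41,-.05,z)))
for z in (.2,.3): print(onz('top',(415,212),z),onz('top',(358,212),z),onz('top',(425,265),z))
```

```text
0 [356.373 190.137] [352.482 206.092] [425.167 252.489] [358.204 253.723]
0.1 [359.003 157.1  ] [355.228 170.482] [445.683 252.966] [370.794 254.346]
0.2 [361.804 121.932] [358.168 132.352] [471.715 253.571] [386.77  255.137]
0.25 [363.272 103.484] [359.718 112.256] [487.543 253.939] [396.486 255.619]
0.3 [364.79   84.422] [361.324  91.423] [505.83  254.364] [407.711 256.174]
0.35 [366.36   64.713] [362.99   69.811] [527.195 254.861] [420.828 256.824]
0.4 [367.983  44.325] [364.72   47.376] [552.488 255.449] [436.358 257.593]
[ 0.494 -0.113  0.2  ] [0.496 0.001 0.2  ] [ 0.39  -0.123  0.2  ]
[ 0.485 -0.069  0.3  ] [0.487 0.029 0.3  ] [ 0.395 -0.078  0.3  ]
```

Request:
play_rows:
  steps:
    - [[-2.5,-1.6,-2.1,0,0,0,1],[-2.5,-1.6,-2.1,0,0,0,1],[-2.5,-1.6,-2.1,0,0,0,1],[-2.5,-1.6,-2.1,0,0,0,1],[-2.5,-1.6,-2.1,0,0,0,1],[-2.5,-1.6,-2.1,0,0,0,1],[-2.5,-1.6,-2.1,0,0,0,1],[-2.5,-1.6,-2.1,0,0,0,1],[-2.5,-1.6,-2.1,0,0,0,1],[-2.5,-1.6,-2.1,0,0,0,1]]

```text
clock: 0.98
ee_pos: [0.3257, -0.3146, 0.4516]
eef_rot: [0.845, -0.536, 0.0, 0.0]
contact_force: [0.5, -0.5, 0.0]
width: 0.0932
```

Request:
play_rows:
  steps:
    - [[-3.1,-1.8,0,0,0,0,1],[-3.1,-1.8,0,0,0,0,1],[-3.1,-1.8,0,0,0,0,1],[-3.1,-1.8,0,0,0,0,1],[-3.1,-1.8,0,0,0,0,1],[-3.1,-1.8,0,0,0,0,1],[-3.1,-1.8,0,0,0,0,1],[-3.1,-1.8,0,0,0,0,1],[-3.1,-1.8,0,0,0,0,1],[-3.1,-1.8,0,0,0,0,1]]

```text
clock: 1.82
ee_pos: [0.356, 0.0428, 0.4508]
eef_rot: [0.845, -0.535, 0.0, -0.0]
contact_force: [0.2, -0.6, 0.5]
width: 0.0931
```

Request:
play_rows:
  steps:
    - [[-1.7,-3.0,0,0,0,0,1],[-1.7,-3.0,0,0,0,0,1],[-1.7,-3.0,0,0,0,0,1],[-1.7,-3.0,0,0,0,0,1],[-1.7,-3.0,0,0,0,0,1],[-1.7,-3.0,0,0,0,0,1],[-1.7,-3.0,0,0,0,0,1],[-1.7,-3.0,0,0,0,0,1],[-1.7,-3.0,0,0,0,0,1],[-1.7,-3.0,0,0,0,0,1]]

```text
clock: 2.65
ee_pos: [0.5561, 0.3244, 0.4502]
eef_rot: [0.845, -0.535, -0.0, 0.0]
contact_force: [0.1, -1.0, 0.8]
width: 0.0933
```

Request:
play_rows:
  steps:
    - [[0,0,0.5,0,0,-7,1],[0,0,0.5,0,0,-7,1],[0,0,0.5,0,0,-7,1],[0,0,0.5,0,0,-7,1],[0,0,0.5,0,0,-7,1],[0,0,0.5,0,0,-7,1],[0,0,0.5,0,0,-7,1],[0,0,0.5,0,0,-7,1],[0,0,0.5,0,0,-7,1],[0,0,0.5,0,0,-7,1]]

```text
clock: 3.48
ee_pos: [0.5553, 0.3228, 0.4001]
eef_rot: [0.999, 0.049, -0.0, 0.0]
contact_force: [0.0, 0.4, -0.4]
width: 0.093
```

Request:
play_rows:
  steps:
    - [[0,0,0.5,0,0,-7,1],[0,0,0.5,0,0,-7,1],[0,0,0.5,0,0,-7,1],[0,0,0.5,0,0,-7,1],[0,0,0.5,0,0,-7,1],[0,0,0.5,0,0,-7,1],[0,0,0.5,0,0,-7,1],[0,0,0.5,0,0,-7,1],[0,0,0.5,0,0,-7,1],[0,0,0,0,0,-4,1]]

```text
clock: 4.32
ee_pos: [0.5552, 0.3227, 0.3543]
eef_rot: [0.806, 0.592, -0.001, -0.0]
contact_force: [0.3, 0.2, 0.5]
width: 0.0929
```

```bash
cat >> h.py <<'E'
def report():
    s=bot.state(); Rt=R.from_quat(s['eef_rot']).as_matrix()
    print('t',round(s['clock'],2),'tcp mould mm',(w2m(s['ee_pos'])*1e3).round(1),'toolx ang in mould',np.degrees(np.arctan2(Rt[1,0],Rt[0,0])-YAW).round(2),'toolz mould',(MR.T@Rt[:,2]).round(3),'F',np.round(s['contact_force'],1),'w',round(s['width'],4))
    return s,Rt
E
python3 - <<'E'
from h import *
s,Rt=report(); print(s['joints'])
i=bot.camera_info('wrist'); im=snap('wrist','w1.png')
for p in [(0,0,.157),(.0155,0,.169),(.065,0,.067)]: print(p,proj('wrist',m2w(p),i))
E
```

```text
t 4.32 tcp mould mm [ 18.1  -2.8 354.3] toolx ang in mould 90.21 toolz mould [-0.001 -0.001 -1.   ] F [0.3 0.2 0.5] w 0.0929
[ 4.86814226e-01  3.84155814e-02  1.34167335e+00  1.90721240e-05
  1.76318971e+00 -7.81307488e-01]
(0, 0, 0.157) [262.02779899 156.36434448]
(0.0155, 0, 0.169) [262.03240773 172.3484379 ]
(0.065, 0, 0.067) [261.2337125  188.52621204]
```

View pics/w1.png

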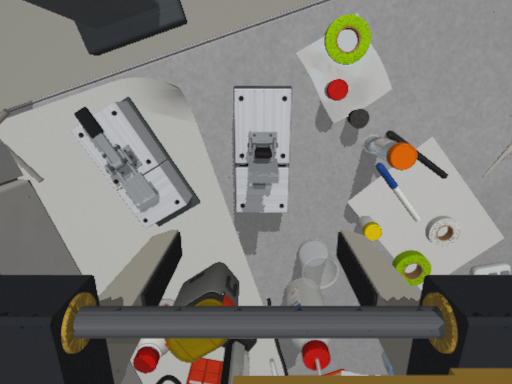

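The wrist view shows the mould aligned with the image: grip top at about (262,152), claw edge around (262,170). I'll measure it in a zoomed crop.

Run:
```python
from h import *
np.set_printoptions(precision=2,suppress=True)
i=bot.camera_info('wrist')
a=cv2.imread('pics/w1.png')[80:220,222:302]; k=4.2
a=cv2.resize(a,None,fx=k,fy=k,interpolation=cv2.INTER_CUBIC)
pts=[(-.0625,.03,.053),(-.0625,-.03,.053),(0,0,.157),(.065,0,.067),(.065,.014,.067),(.065,-.014,.067),(-.075,.04,.053),(-.075,-.04,.053)]
for p in pts:
    q=(proj('wrist',m2w(p),i)-[222,80]+.5)*k-.5
    cv2.circle(a,tuple(int(round(t)) for t in q),2,(0,0,255),-1)
for an in (65,75,85):
  for y in (-.017,.017):
    c=np.radians(an); p=(-.0024+.084*np.cos(c),y,.0909+.084*np.sin(c)); q=(proj('wrist',m2w(p),i)-[222,80]+.5)*k-.5
    cv2.circle(a,tuple(int(round(t)) for t in q),2,(0,255,0),-1)
cv2.imwrite('pics/w1c.png',a)
```

```text
(no output)
```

View pics/w1c.png

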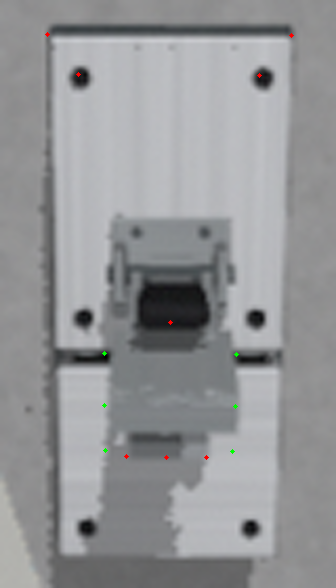

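Request:
play_rows:
  steps:
    - [[0.3,-0.5,2.2,0,0,0,0.7],[0,0,2.2,0,0,0,0.7],[0,0,2.2,0,0,0,0.7],[0,0,2.2,0,0,0,0.7],[0,0,2.2,0,0,0,0.7],[0,0,2.2,0,0,0,0.7],[0,0,2.0,0,0,0,0.7],[0,0,2.0,0,0,0,0.7],[0,0,1.2,0,0,0,0.7],[0,0,0.6,0,0,0,0.7]]

```text
clock: 5.2
ee_pos: [0.551, 0.3269, 0.1637]
eef_rot: [0.808, 0.589, -0.001, -0.0]
contact_force: [0.8, -0.5, -0.3]
width: 0.0647
```

Run:
```python
from h import *
report(); snap('wrist','w2.png'); s=snap('side','s2.png')
a=cv2.cvtColor(s,cv2.COLOR_RGB2BGR)[150:310,190:350]; cv2.imwrite('pics/s2c.png',cv2.resize(a,None,fx=3.7,fy=3.7,interpolation=cv2.INTER_CUBIC))
```

```text
t 5.2 tcp mould mm [ 12.8  -0.  163.7] toolx ang in mould 89.73 toolz mould [-0.002 -0.002 -1.   ] F [ 0.8 -0.5 -0.3] w 0.0647
```

View pics/w2.png

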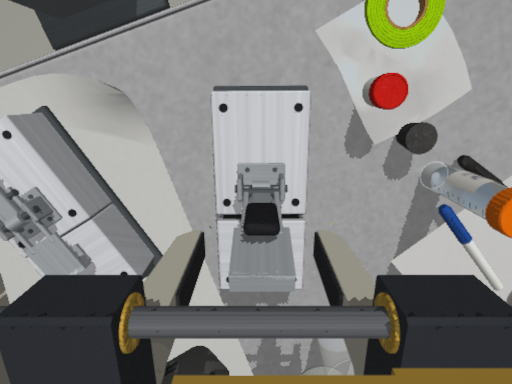

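View pics/s2c.png

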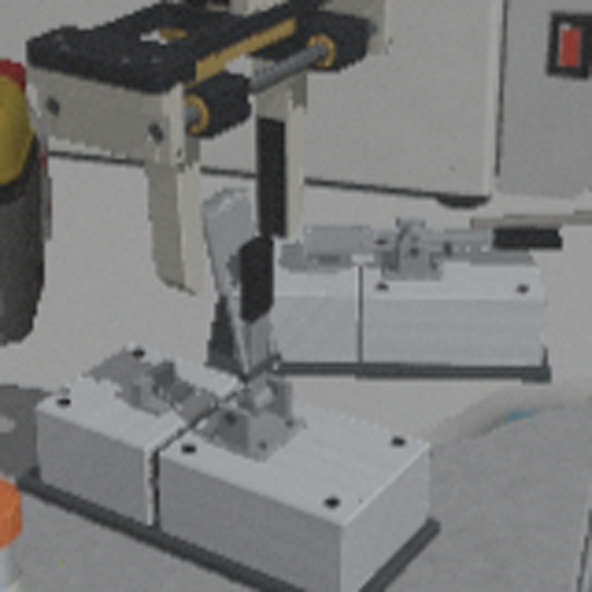

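The claw plate stands between the fingers: its end edge is at about (262,270) in the wrist view, and the side view agrees. I'll close on it.

Request:
play_rows:
  steps:
    - [[0,0,0,0,0,0,0.25],[0,0,0,0,0,0,0.25],[0,0,0,0,0,0,0.25],[0,0,0,0,0,0,0.25],[0,0,0,0,0,0,0.25],[0,0,0,0,0,0,0.25]]

```text
clock: 5.8
ee_pos: [0.5518, 0.3277, 0.1663]
eef_rot: [0.808, 0.59, 0.001, -0.0]
contact_force: [1.6, 3.9, 0.9]
width: 0.0334
```

Run:
```python
from h import *
report(); s=snap('side','s3.png')
a=cv2.cvtColor(s,cv2.COLOR_RGB2BGR)[150:310,190:350]; cv2.imwrite('pics/s3c.png',cv2.resize(a,None,fx=3.7,fy=3.7,interpolation=cv2.INTER_CUBIC))
```

```text
t 5.8 tcp mould mm [ 13.3   1.  166.3] toolx ang in mould 89.81 toolz mould [ 0.001  0.002 -1.   ] F [1.6 3.9 0.9] w 0.0334
```

View pics/s3c.png

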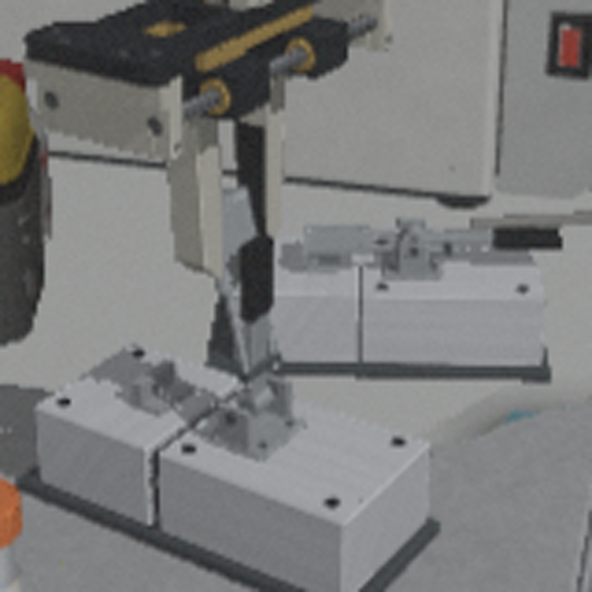

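Request:
play_rows:
  steps:
    - [[0,0.5,0.13,0,0,0,0.25],[0,0.47,0.15,0,0,0,0.25],[0,0.42,0.17,0,0,0,0.25],[0,0.41,0.19,0,0,0,0.25],[0,0.4,0.22,0,0,0,0.25],[0,0.38,0.24,0,0,0,0.25],[0,0.36,0.27,0,0,0,0.25],[0,0.35,0.28,0,0,0,0.25],[0,0.33,0.31,0,0,0,0.25],[0,0.32,0.32,0,0,0,0.25]]

```text
clock: 6.68
ee_pos: [0.5898, 0.3157, 0.1438]
eef_rot: [0.808, 0.59, 0.001, -0.0]
contact_force: [3.0, 5.0, 6.3]
width: 0.0334
```

Run:
```python
from h import *
report(); s=snap('side','s4.png')
a=cv2.cvtColor(s,cv2.COLOR_RGB2BGR)[150:310,190:350]; cv2.imwrite('pics/s4c.png',cv2.resize(a,None,fx=3.7,fy=3.7,interpolation=cv2.INTER_CUBIC))
```

```text
t 6.68 tcp mould mm [ 53.2   1.  143.8] toolx ang in mould 89.81 toolz mould [ 0.001  0.002 -1.   ] F [3.  5.  6.3] w 0.0334
```

View pics/s4c.png

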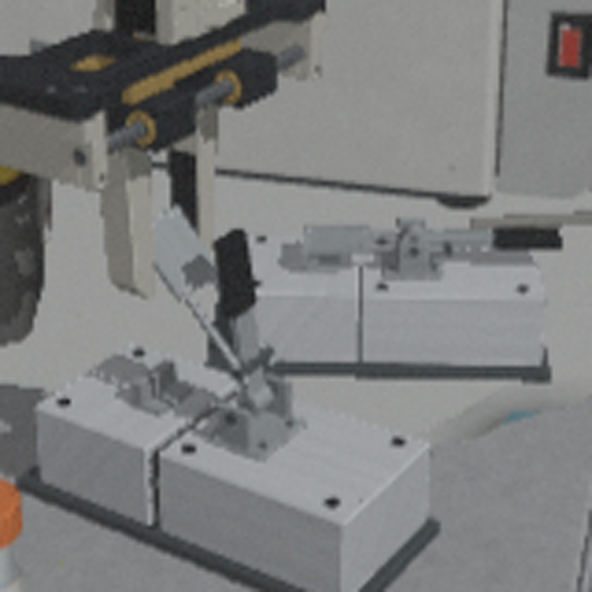

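The claw follows, now at about 42°, but the lever has been dragged slightly towards the keeper. I'll go on down the arc with a slight bias towards -x.

Request:
play_rows:
  steps:
    - [[0,0.3,0.41,0,0,0,0.25],[0,0.28,0.44,0,0,0,0.25],[0,0.26,0.47,0,0,0,0.25],[0,0.23,0.48,0,0,0,0.25],[0,0.2,0.5,0,0,0,0.25],[0,0.15,0.51,0,0,0,0.25],[0,0.12,0.53,0,0,0,0.25],[0,0.08,0.53,0,0,0,0.25],[0,0.04,0.54,0,0,0,0.25],[0,0,0.54,0,0,0,0.25]]

```text
clock: 7.57
ee_pos: [0.6057, 0.3106, 0.0939]
eef_rot: [0.808, 0.59, 0.001, 0.0]
contact_force: [5.1, 5.5, 2.3]
width: 0.0332
```

Run:
```python
from h import *
report(); s=snap('side','s5.png')
a=cv2.cvtColor(s,cv2.COLOR_RGB2BGR)[150:310,190:350]; cv2.imwrite('pics/s5c.png',cv2.resize(a,None,fx=3.7,fy=3.7,interpolation=cv2.INTER_CUBIC))
```

```text
t 7.57 tcp mould mm [69.8  0.9 93.9] toolx ang in mould 89.81 toolz mould [ 0.001  0.002 -1.   ] F [5.1 5.5 2.3] w 0.0332
```

View pics/s5c.png

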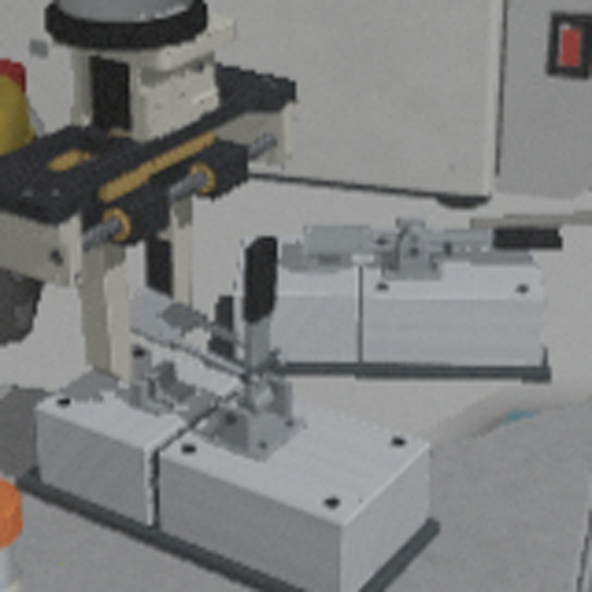

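The lever is upright again and the claw lies above the keeper at about 0°. I'll release it here.

Request:
play_rows:
  steps:
    - [[0,0,0.3,0,0,0,0.25],[0,0,0,0,0,0,0.6],[0,0,0,0,0,0,0.6],[0,0,0,0,0,0,0.6],[0,0,0,0,0,0,0.6]]

```text
clock: 8.03
ee_pos: [0.6048, 0.3099, 0.0903]
eef_rot: [0.808, 0.59, -0.0, 0.0]
contact_force: [-0.2, -0.4, 0.6]
width: 0.0541
```

Request:
play_rows:
  steps:
    - [[0,0,-1,0,0,0,0.6],[0,0,-2.5,0,0,0,0.6],[0,0,-3,0,0,0,0.6],[0,0,-3,0,0,0,0.6],[0,0,-3,0,0,0,0.4],[0,0,-2.5,0,0,0,0.1],[0,0,0,0,0,0,0]]

```text
clock: 8.62
ee_pos: [0.6059, 0.3105, 0.2477]
eef_rot: [0.808, 0.59, 0.004, 0.001]
contact_force: [0.3, 0.3, 0.8]
width: 0.0402
```

Run:
```python
from h import *
report(); s=snap('side','s6.png')
a=cv2.cvtColor(s,cv2.COLOR_RGB2BGR)[210:310,190:300]; cv2.imwrite('pics/s6c.png',cv2.resize(a,None,fx=5.5,fy=5.5,interpolation=cv2.INTER_CUBIC))
s=snap('wrist','w6.png')
```

```text
t 8.62 tcp mould mm [ 70.    0.9 247.7] toolx ang in mould 89.8 toolz mould [ 0.006  0.005 -1.   ] F [0.3 0.3 0.8] w 0.0402
```

View pics/s6c.png

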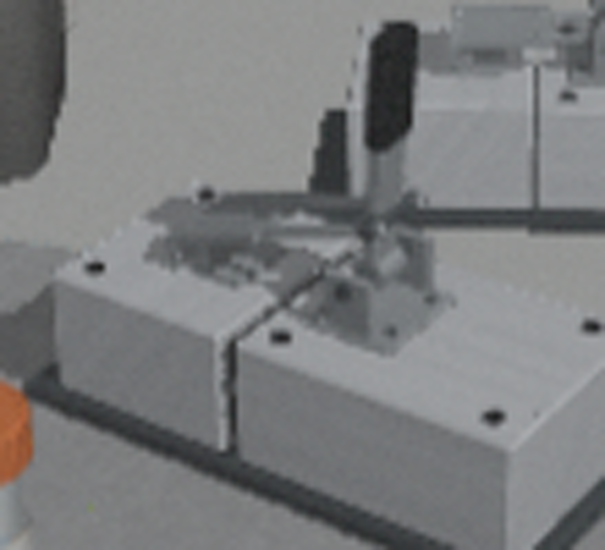

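View pics/w6.png

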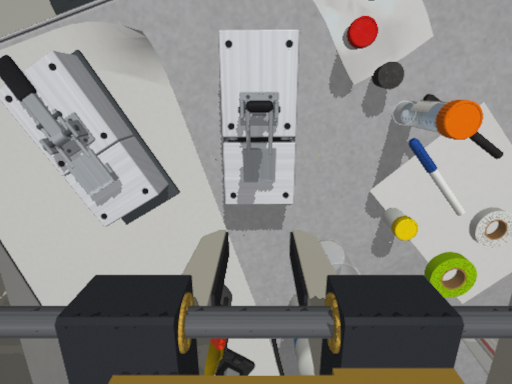

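The claw plate has dropped onto the keeper (wrist view at about (260,165)), and its end reaches past the keeper at row ~183. I'll measure that before moving the lever.

Run:
```python
from h import *
i=bot.camera_info('wrist')
k=5
a=cv2.imread('pics/w6.png')[85:200,205:310]; a=cv2.resize(a,None,fx=k,fy=k,interpolation=cv2.INTER_CUBIC)
def mk(p,c,n=''):
    q=(proj('wrist',m2w(p),i)-[205,85]+.5)*k-.5; cv2.circle(a,tuple(int(round(t)) for t in q),2,c,-1); print(n,p,q.round())
mk((.065,.014,.067),(0,0,255)); mk((.065,-.014,.067),(0,0,255)); mk((.059,.014,.067),(0,0,255));mk((.059,-.014,.067),(0,0,255))
for x in (.07,.08): mk((x,.017,.07),(0,255,0))
for t in (-5,0,5,10):
    th=np.radians(t); mk((-.086*np.sin(th),0,.071+.086*np.cos(th)),(255,0,0),t)
cv2.imwrite('pics/w6c.png',a)
```

```text
(0.065, 0.014, 0.067) [337. 439.]
 (0.065, -0.014, 0.067) [205. 440.]
 (0.059, 0.014, 0.067) [337. 412.]
 (0.059, -0.014, 0.067) [205. 412.]
 (0.07, 0.017, 0.07) [351. 465.]
 (0.08, 0.017, 0.07) [350. 511.]
-5 (np.float64(0.007495393876298602), 0, np.float64(0.1566727440358901)) [270. 207.]
0 (np.float64(-0.0), 0, np.float64(0.15699999999999997)) [270. 155.]
5 (np.float64(-0.007495393876298602), 0, np.float64(0.1566727440358901)) [270. 101.]
10 (np.float64(-0.014933743279356008), 0, np.float64(0.15569346675904988)) [269.  46.]
```

View pics/w6c.png

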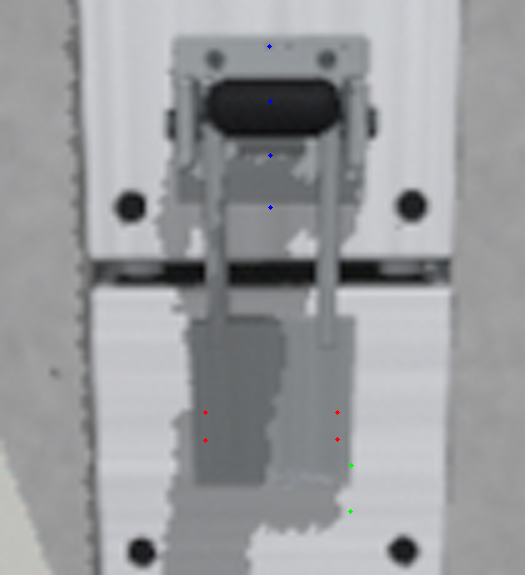

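The plate end is at x ≈ 75 mm (tip ≈ 71), about 5 mm beyond the keeper, so the claw is laid over. The lever is at roughly 4°. Next: fingers shut, down in front of the grip, and push.

Request:
play_rows:
  steps:
    - [[-0.1,-2.2,0,0,0,0,0],[0,-2.1,0,0,0,0,0],[0,0,3,0,0,0,0],[0,0,3,0,0,0,0],[0,0,2,0,0,0,0],[0,0,0.8,0,0,0,0],[0,0,0,0,0,0,0]]

```text
clock: 9.3
ee_pos: [0.5626, 0.3217, 0.1495]
eef_rot: [0.808, 0.59, -0.002, -0.0]
contact_force: [-0.1, -0.1, 0.3]
width: 0.0006
```

Run:
```python
from h import *
report(); s=snap('side','s7.png')
a=cv2.cvtColor(s,cv2.COLOR_RGB2BGR)[150:310,190:350]; cv2.imwrite('pics/s7c.png',cv2.resize(a,None,fx=3.7,fy=3.7,interpolation=cv2.INTER_CUBIC))
```

```text
t 9.3 tcp mould mm [ 25.4  -1.5 149.5] toolx ang in mould 89.81 toolz mould [-0.003 -0.003 -1.   ] F [-0.1 -0.1  0.3] w 0.0006
```

View pics/s7c.png

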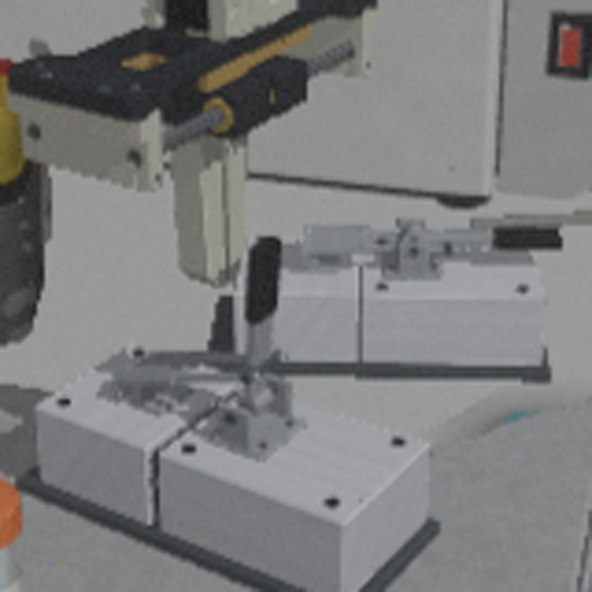

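Request:
play_rows:
  steps:
    - [[0.1,-0.5,-0.5,0,0,0,0],[0,-0.5,-0.4,0,0,0,0],[0,-0.7,0,0,0,0,0],[0,-0.7,0,0,0,0,0],[0,-0.7,0.1,0,0,0,0],[0,-0.8,0.25,0,0,0,0],[0,-0.8,0.3,0,0,0,0],[0,-0.7,0.45,0,0,0,0],[0,-0.7,0.5,0,0,0,0]]

```text
clock: 10.1
ee_pos: [0.505, 0.3421, 0.145]
eef_rot: [0.808, 0.59, 0.0, 0.0]
contact_force: [1.6, 0.1, 1.8]
width: 0.0001
```

Run:
```python
from h import *
report(); s=snap('side','s8.png')
a=cv2.cvtColor(s,cv2.COLOR_RGB2BGR)[150:310,190:350]; cv2.imwrite('pics/s8c.png',cv2.resize(a,None,fx=3.7,fy=3.7,interpolation=cv2.INTER_CUBIC))
```

```text
t 10.1 tcp mould mm [-35.6   0.6 145. ] toolx ang in mould 89.82 toolz mould [ 0.  0. -1.] F [1.6 0.1 1.8] w 0.0001
```

View pics/s8c.png

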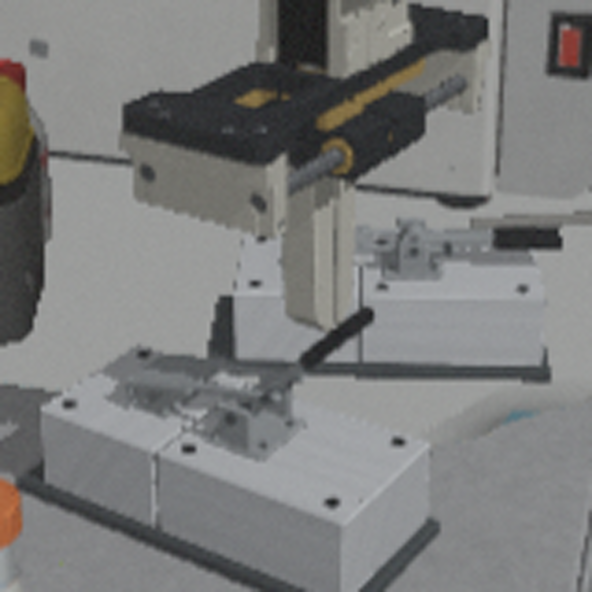

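The lever is past 45° and the gap between the halves is closing, so the claw is hooked and pulling. I'll continue down.

Request:
play_rows:
  steps:
    - [[0,-0.6,0.7,0,0,0,0],[0,-0.6,0.7,0,0,0,0],[0,-0.4,0.75,0,0,0,0],[0,-0.4,0.75,0,0,0,0],[0,-0.2,0.6,0,0,0,0],[0,-0.1,0.6,0,0,0,0],[0,0,0.4,0,0,0,0]]

```text
clock: 10.73
ee_pos: [0.4836, 0.3487, 0.0992]
eef_rot: [0.808, 0.59, -0.0, -0.0]
contact_force: [0.7, -0.2, -0.2]
width: 0.0002
```

Run:
```python
from h import *
report(); s=snap('side','s9.png')
a=cv2.cvtColor(s,cv2.COLOR_RGB2BGR)[150:310,190:350]; cv2.imwrite('pics/s9c.png',cv2.resize(a,None,fx=3.7,fy=3.7,interpolation=cv2.INTER_CUBIC))
```

```text
t 10.73 tcp mould mm [-58.1   0.4  99.2] toolx ang in mould 89.81 toolz mould [-0.001 -0.001 -1.   ] F [ 0.7 -0.2 -0.2] w 0.0002
```

View pics/s9c.png

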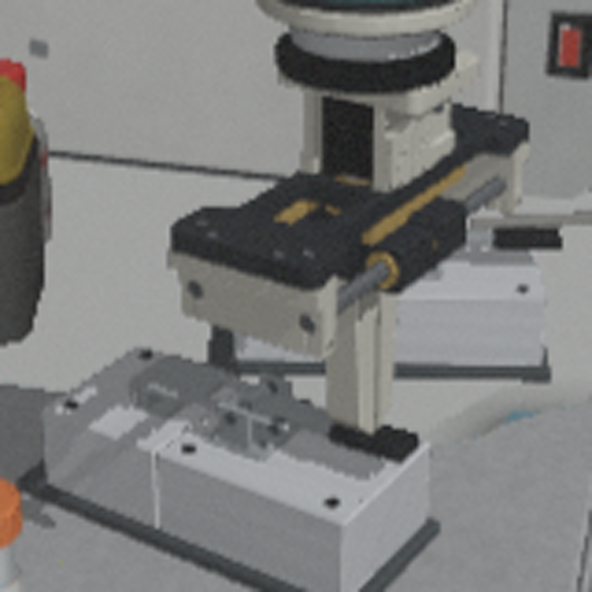

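The handle looks flat and the force is zero, so it may already have snapped over. I'll press down gently to make sure it sits on its stop.

Request:
play_rows:
  steps:
    - [[0,0,0.2,0,0,0,0],[0,0,0.1,0,0,0,0],[0,0,0.1,0,0,0,0],[0,0,0,0,0,0,0]]

```text
clock: 11.12
ee_pos: [0.4841, 0.3488, 0.0972]
eef_rot: [0.808, 0.59, 0.0, 0.0]
contact_force: [-2.3, -2.5, 4.7]
width: 0.0005
```

Request:
play_rows:
  steps:
    - [[0,0,0.1,0,0,0,0],[0,0,0.1,0,0,0,0],[0,0,0,0,0,0,0]]

```text
clock: 11.37
ee_pos: [0.4842, 0.3489, 0.0968]
eef_rot: [0.808, 0.59, 0.001, 0.0]
contact_force: [-9.6, -6.1, 21.9]
width: 0.0009
```

The handle is hard against its stop: 22 N for only 0.4 mm of travel. I'll retreat straight up, then away, and look.

Request:
play_rows:
  steps:
    - [[0,0,-1,0,0,0,0],[0,0,-3,0,0,0,0],[0,0,-3.5,0,0,0,0],[0,0,-3.5,0,0,0,0],[0,0,-3.5,0,0,0,0],[0,0,-3.5,0,0,0,0],[0,0,-3,0,0,0,0],[0,0,0,0,0,0,0],[0,0,0,0,0,0,0]]

```text
clock: 12.12
ee_pos: [0.4843, 0.349, 0.3065]
eef_rot: [0.808, 0.59, 0.002, 0.0]
contact_force: [0.2, 0.5, -0.4]
width: 0.0004
```

Run:
```python
from h import *
report(); s=snap('side','s10.png')
a=cv2.cvtColor(s,cv2.COLOR_RGB2BGR)[200:310,190:320]; cv2.imwrite('pics/s10c.png',cv2.resize(a,None,fx=5,fy=5,interpolation=cv2.INTER_CUBIC))
i=bot.camera_info('wrist'); snap('wrist','w10.png')
```

```text
t 12.12 tcp mould mm [-57.4   0.9 306.5] toolx ang in mould 89.8 toolz mould [ 0.002  0.003 -1.   ] F [ 0.2  0.5 -0.4] w 0.0004
```

View pics/s10c.png

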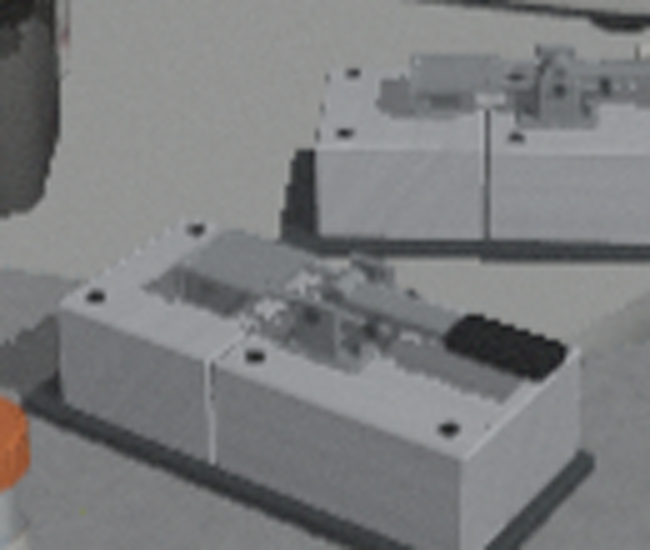

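View pics/w10.png

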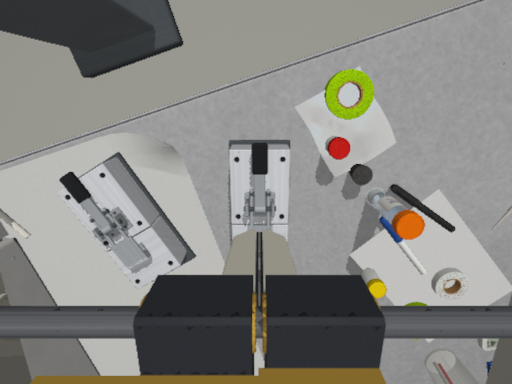

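Run:
```python
from h import *
S=lambda u,v:((u+.5)/5-.5+190,(v+.5)/5-.5+200)
for q in [(95,297),(196,230)]: print('far screw now',(w2m(onz('side',S(*q),.053))*1e3).round(1))
for q in [(.6389,.3309,.053),(.6210,.2739,.053)]: print('before',(w2m(q)*1e3).round(1))
print('grip end', (w2m(onz('side',S(570,355),.071))*1e3).round(1), 'pred', [(np.array(proj('side',m2w((-.086,y,z)))-[190,200])*5 for y in(-.01,.01) for z in (.067,.075)])
print(bot.close_job())
```

```text
File "<stdin>", line 5
    print('grip end', (w2m(onz('side',S(570,355),.071))*1e3).round(1), 'pred', [(np.array(proj('side',m2w((-.086,y,z)))-[190,200])*5 for y in(-.01,.01) for z in (.067,.075)])
                                                                                                                                                                            ^
SyntaxError: closing parenthesis ']' does not match opening parenthesis '('
```

Run:
```python
from h import *
S=lambda u,v:((u+.5)/5-.5+190,(v+.5)/5-.5+200)
for q in [(95,297),(196,230)]: print('far screw now',(w2m(onz('side',S(*q),.053))*1e3).round(1))
for q in [(.6389,.3309,.053),(.6210,.2739,.053)]: print('before',(w2m(q)*1e3).round(1))
for y in(-.01,.01):
  for z in (.067,.075): print(((proj('side',m2w((-.086,y,z)))-[190,200])*5).round())
```

```text
far screw now [91.4 29.9 53. ]
far screw now [ 91.1 -30.   53. ]
before [95.4 30.3 53. ]
before [ 95.5 -29.5  53. ]
[568. 357.]
[569. 336.]
[539. 385.]
[540. 364.]
```

The sliding block moved about 4 mm in, and the grip's end lies where a flat handle should be. I'll hand in the job.

```bash
python3 -c "
from h import *
report(); print(bot.close_job())"
```

```text
t 12.22 tcp mould mm [-57.8   0.5 303.5] toolx ang in mould 89.8 toolz mould [-0.001 -0.001 -1.   ] F [-0.   0.4 -0.3] w 0.0003
the job is handed in; nothing more can be done
None
```

The open mould is now latched and the job is handed in, at 12.2 s on the robot's clock.

**What I did:** I pinched the claw across its width and lowered it along its arc. I let go just above the keeper, and the claw dropped over it with its tip about 5 mm beyond. Then I swung the handle over with the shut fingers, pressed it onto its stop and backed straight up.

**Last checks:**
- **Handle:** the last press reached about 22 N up and about 25 N in all, with only 0.4 mm of travel. About 0.7 s after I let go it was still flat, and the end of the grip lay where a flat handle should be.
- **Halves:** the sliding block had moved in by about 4.2 mm. About 5 mm was expected, and the difference is within what the cameras can measure. Only a hairline gap shows.
- **Robot:** it was clear of everything, with the tool about 300 mm up and no contact force.

**What disagreed:** while I lowered the claw, its drag briefly tipped the lever a little towards the keeper. It was back near upright before I let go of the claw. Lever and keeper positions in the pictures were off from my mould frame by up to 3–6 mm, but this did not affect the result.

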